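# Index the cast slide to the green station

### The arm

A 6-joint arm with a two-finger parallel gripper is mounted at the origin on the work surface. World frame = base frame: x ahead of the robot, y to its left, z up, the work surface at z = 0. Lengths are in m, angles in degrees, forces in N, time in s.
With the tool pointing down it reaches from about 0.4 to 0.825 m from the base axis. Payload 7 kg.
Tool frame: the origin (TCP) lies on the centre line of the jaws, within the pads' length; the fingertips stand 19 mm ahead of it and the grasp point (between the pads) is the TCP; z points along the fingers, y is the line along which they close (so a half turn about z gives the same grasp; the last joint's range is limited). The gripper opens to 88 mm and grips with 3 to 60 N. Pads are 19 mm wide; open, the fingers measure 130 mm over their backs; the gripper's body (78 mm by 193 mm) begins 47 mm behind the grasp point.
Start: joints at [90.304, 20.546, 0.682, 0, -70.136, -16.507], TCP at [0.188, 0.648, 0.246] pointing down, gripper open.
Joint ranges: [-176.03, 176.03], [-82.01, 121.73], [-58.28, 71.71], [-173.87, 95.51], [-174.79, -0.11], [-173.66, 173.66]. Speed limits (degrees/s): [136.94, 136.94, 172.46, 180, 180, 180].

### API

Orientations are given as [roll, pitch, yaw] about the fixed x, y, z axes, in that order (R = Rz(yaw) Ry(pitch) Rx(roll)).
In Python, from plant import * gives the robot as it stands. The module is installed in compiled form; this text tells all that it offers.
- The arm moves only by the tool play_rows, never from a script. Its argument "deltas" is a list of rows, each a list of 6 numbers: the shift along the world's x, y, z scaled (see below), then the turn, a rotation vector about the world's x, y, z scaled (see below). A call has 1 to 10 rows; each row shifts and turns the commanded pose from where the row before left it; what a row does not reach is not made up. The controller multiplies each number of a shift by 800 mm and each number of a turn by 180 degrees. A row lasts 1/10 s, in which the tool goes at most 50 mm and 8.59 degrees, less where a joint would pass 70% of its speed; a pose out of reach is approached as far as the arm can. A call with a number of a shift or a turn outside -1 to 1 is refused whole. A call with a gripper value outside its range is refused whole. "gripper" is the gripper command: -1 is shut, 1 is fully open, values between are in proportion, set as the call begins (left out, the last holds). The fingers move at their own pace and stop on an object; the grip force is fixed at half the most. Time passes only in rows, so rows that do not move let the fingers close. It gives the time, the measured TCP pose, the force, the opening and the grip force at its end, in the units of the state.
- get_obs(): the state, without advancing time (a new reading comes with each control period).
- snapshot(name): name is "scene" or "side" or "wrist"; returns (picture, depth): 384x512x3 uint8, blue, green, red; 384x512 float32, m along the optical axis (not along the pixel's ray), 0 where there is no reading.
- camera_model(name): a dict with "fx", "fy", "cx", "cy" (pixels), "world_to_cam" (4x4, takes a point from world to camera coordinates). Camera axes: x right, y down, z forward; pixel columns grow to the right and rows downward; lengths in m; the calibration is good to about 2 mm. A picture is of the moment at which its call begins: read the wrist's pose just before it. camera_model takes no time and is no camera call; for the wrist camera it gives the pose at the moment of the call.
- close_job(): hands the job in; it is judged then, once.
The state is a dict: "clock": time; "joint_pos": joint angles; "qvel": joint speeds; "tau": joint torques, N m; "tool_pos": TCP position; "orientation": TCP orientation; "force": force on the tool from outside, world axes, zero at the start; "moment": the same for the moment, N m; "opening": finger opening in m; "gripper_force": force on a finger pad.
Only numpy, scipy, OpenCV 4.12 (cv2) and the standard library are available. Lean on these libraries where they do the work, as an engineer would, in place of code of your own. Each camera call takes 0.05 s, during which the arm holds its last target. There are 200 camera calls.

### The job

The plaster cast rides on an indexing slide that is parked in the middle. Pull up the plunger knob, slide the carriage over to the station with the green marker and let the plunger down fully home into that station's hole, then let go. Be gentle: feel for the hole, never force the carriage while the pin is caught in a hole, do not push on the plaster, and leave the other things on the bench where they are.

Things in the scene. Friction and masses are not known exactly. Their poses are not given: they have to be found in the camera images.
- base: blue base plate of the slide, fixed to the bench, 160 (x) x 310 (y) x 16 mm; origin at the centre of its underside; its y axis is the slide direction. A cross block 46 mm above the bench stands at each end, y = +-150 mm
- strip_place (a point): point on the base under the knob's track, x = +38 mm, 28 mm above the bench: nominal centre of the top of the brass index strip (28 x 230 x 12 mm). Nominal holes at y = -86, -44, +44, +86 mm, 10 mm across, 12 deep, and a 40 mm park slot at 0. The strip is clamped off-centre: all holes lie together 5 to 9 mm to one side (+y or -y, unknown, not measured) of those places
- carriage (a joint): position of the carriage along the base's y axis, m: 0 in the middle, + towards the base's +y, stops at +-0.102. Aluminium carriage plate 122 x 70 x 14 mm, top 46 mm above the bench, 70 mm of it along the slide; with its load about 0.7 kg; stiff guide, takes about 6 N to slide (up to 9 N with the pin rubbing on the strip) and stays where it is left
- plunger (a joint): how far the plunger is pulled up, m: 0 = fully home in a hole or slot, about 0.010 = pin tip resting on top of the strip, 0.017 = upper stop. A spring pushes it down with 6 N at 0, 9.4 N at the upper stop
- knob_grip (a point): centre of the plunger knob, an upright black cylinder with a red band, 26 mm across and 26 mm tall, on the carriage 38 mm to the base's +x side of the base centre; 79 mm above the bench when the plunger is home, rises with the plunger. Its underside then is 20 mm above the carriage plate, on a 22 mm wide collar 18 mm tall
- pin: steel pin under the knob, 8 mm across with a hemispherical end, moves with knob and carriage; origin at its tip, z up. Tip 18 mm above the bench when home (10 mm inside the strip). It drops into a 10 mm hole when within about 1 mm of its centre
- marker_green: small green block 18 x 14 x 14 mm fixed on the base's +x edge (66 mm from the base centre) at the nominal place of the wanted hole; origin at the centre of its underside, axes as the base. Three like grey blocks stand at the other three stations; the green one may be at any of the four
- cast: plaster dental cast fixed on the carriage, cream, 54 x 56 mm, top 77 mm above the bench; origin at the centre of its underside, 34 mm to the base's -x side; its near edge is 45 mm from the knob's axis
- spare_cast: loose pale blue dental cast on the bench beside the slide, 54 x 56 x 31 mm; origin at the centre of its underside
- bur_block: loose wooden block with five burs, 45 x 75 x 42 mm; origin at the centre of its underside
- paste_jar: loose white jar with a blue lid, 52 mm across, 50 mm tall; origin at the centre of its underside

How it is judged:
By the outcome, as a careful person would: the job done as asked, in the order asked, and still so for the second after the job is handed in, with the robot touching nothing.
It also fails if it takes over 48 s, if anything falls off the work surface, if the arm or the gripper's body presses on something with over 40 N, if the wrist force passes 120 N, or if a joint passes its speed limit or range.

## Working session

There is one attempt and no reset: what is moved stays moved. The work goes in short steps, Python scripts to look and compute and a tool call to move; the robot and the scene stay as the last step left them, time stands still between calls to the robot, and variables do not carry over. Pictures are saved under pics/ and viewed, at most 10 in all, crops included, and the job is handed in when it is done.

Besides the shell and the picture viewer there is one more tool, called after "Request:" as name([rows], argument=value, ...), one row to a line, values as JSON. play_rows: Moves the arm, as the interface text tells. Its arguments: {"type":"object","properties":{"deltas":{"type":"array","items":{"type":"array","items":{"type":"number","minimum":-1,"maximum":1}}},"gripper":{"type":"number"}},"required":["deltas"]}

```bash
mkdir -p pics
python3 - <<'E'
from plant import *
import cv2,numpy as np
o=get_obs();print(o)
for n in("scene","side"):
    p,d=snapshot(n);m=camera_model(n);cv2.imwrite(f"pics/{n}0.png",p);np.savez(f"pics/{n}0.npz",p=p,d=d,W=m["world_to_cam"],k=[m[q] for q in("fx","fy","cx","cy")])
E
```

```text
{'clock': 0.0, 'joint_pos': array([ 9.03060755e+01,  2.05916265e+01,  6.33822640e-01, -2.04237385e-02,
       -7.01338892e+01, -1.65072448e+01]), 'qvel': array([ 0.07175461,  0.01007183, -0.00339643, -0.03589915, -0.02574817,
        0.03732286]), 'tau': array([ 2.82479086e-04, -5.82724750e+01,  2.93055439e+01,  6.99741125e+00,
        6.92023285e-03, -1.56121405e-04]), 'tool_pos': array([0.18822197, 0.64776059, 0.2446199 ]), 'orientation': array([ 1.79906630e+02, -7.64773855e-03, -1.62081189e+01]), 'force': array([-0.17172274, -0.03006186,  0.54241631]), 'moment': array([-0.03296995, -0.03877751,  0.00175304]), 'gripper_force': 0.0, 'opening': 0.08759104146416158}
```

View pics/scene0.png

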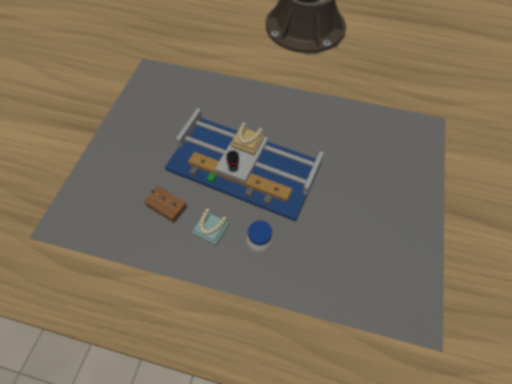

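View pics/side0.png

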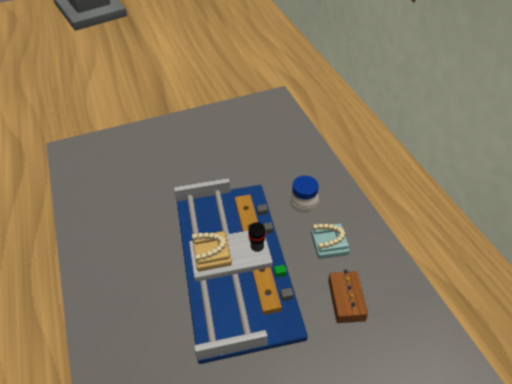

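The scene view shows the slide with its knob at about (233,160) and the green marker at about (211,177). In the side view they are at (257,235) and (281,269). Next I turn these pixels into positions.

```bash
cat > h.py <<'E'
import numpy as np,cv2
def load(n):
    z=np.load(f"pics/{n}.npz");p,d,W,k=z["p"],z["d"],z["W"],z["k"]
    v,u=np.mgrid[:384,:512]
    C=np.stack([(u-k[2])/k[0]*d,(v-k[3])/k[1]*d,d],-1)
    Wi=np.linalg.inv(W);return p,d,C@Wi[:3,:3].T+Wi[:3,3]
E
python3 - <<'E'
from h import *
for n in("scene0","side0"):
    p,d,X=load(n);h=cv2.cvtColor(p,cv2.COLOR_BGR2HSV);H,S,V=[h[...,i].astype(int) for i in range(3)]
    ok=(d>0)
    b=ok&(H>105)&(H<125)&(S>150)&(X[...,2]<.026)&(X[...,2]>.006)
    b=cv2.morphologyEx(b.astype(np.uint8),cv2.MORPH_OPEN,np.ones((2,2)))>0
    nl,L,st,_=cv2.connectedComponentsWithStats((ok&(X[...,2]>.008)).astype(np.uint8))
    r=cv2.minAreaRect(X[b][:,:2].astype(np.float32)*1000);print(n,b.sum(),"base",r)
    g=ok&(H>50)&(H<75)&(S>150);print("green",g.sum(),X[g].mean(0),X[g][:,2].max())
    red=ok&((H<6)|(H>174))&(S>170)&(X[...,2]>.05);print("red",red.sum(),X[red].mean(0) if red.any() else 0)
    k=ok&(V<60)&(X[...,2]>.086)&(X[...,2]<.1)&(np.linalg.norm(X[...,:2]-X[g].mean(0)[:2],axis=-1)<.12);print("knobtop",k.sum(),np.median(X[k],0),X[k].min(0),X[k].max(0))
    br=ok&(H>10)&(H<22)&(S>150)&(abs(X[...,2]-.028)<.005)&(np.linalg.norm(X[...,:2]-X[g].mean(0)[:2],axis=-1)<.25);print("brass",br.sum(),cv2.minAreaRect(X[br][:,:2].astype(np.float32)*1000))
E
```

```text
scene0 2211 base ((725.253173828125, -39.82720947265625), (302.569091796875, 529.586669921875), 89.76318359375)
green 43 [ 0.5899892  -0.08735213  0.02848191] 0.031670558129495374
red 6 [ 0.57645676 -0.04179514  0.07931111]
knobtop 92 [ 0.5687697  -0.04461891  0.09160722] [ 0.55567076 -0.05507674  0.0871235 ] [ 0.57832685 -0.03459837  0.09445134]
brass 0 ((0.0, 0.0), (0.0, 0.0), 0.0)
side0 7262 base ((508.05596923828125, -175.458740234375), (582.1751708984375, 158.13748168945312), 81.53855895996094)
green 107 [ 0.58524306 -0.09184594  0.02818299] 0.032453797468447676
red 59 [ 0.56133258 -0.05722638  0.07950237]
knobtop 193 [ 0.56374666 -0.05003578  0.09191458] [ 0.55185704 -0.06058015  0.08617551] [ 0.57609068 -0.03685985  0.09505285]
brass 2080 ((626.9096069335938, -62.95899963378906), (265.318603515625, 156.71771240234375), 81.09638214111328)
```

Request:
play_rows([
  [0.013, -0.024, 0.0024, 0, 0, 0],
  [0.0263, -0.0483, 0.0024, 0, 0, 0],
  [0.0263, -0.0483, 0.0024, 0, 0, 0],
  [0.0263, -0.0483, 0.0024, 0, 0, 0],
  [0.0263, -0.0483, 0.0024, 0, 0, 0],
  [0.0263, -0.0483, 0.0024, 0, 0, 0],
  [0.0263, -0.0483, 0.0024, 0, 0, 0],
  [0.0263, -0.0483, 0.0024, 0, 0, 0],
  [0.0263, -0.0483, 0.0024, 0, 0, 0],
  [0.0263, -0.0483, 0.0024, 0, 0, 0],
], gripper=1)

```text
clock: 1.1
tool_pos: [0.3884, 0.2794, 0.2648]
orientation: [-180.0, 0.0, -16.2]
force: [1.0, 0.1, 0.7]
opening: 0.0876
gripper_force: 0.0
```

Request:
play_rows([
  [0.0263, -0.0483, 0.0024, 0, 0, 0],
  [0.0263, -0.0483, 0.0024, 0, 0, 0],
  [0.0263, -0.0483, 0.0024, 0, 0, 0],
  [0.0263, -0.0483, 0.0024, 0, 0, 0],
  [0.0263, -0.0483, 0.0024, 0, 0, 0],
  [0.0263, -0.0483, 0.0024, 0, 0, 0],
  [0.0263, -0.0483, 0.0024, 0, 0, 0],
  [0.0263, -0.0483, 0.0024, 0, 0, 0],
  [0.013, -0.024, 0, 0, 0, 0],
  [0, 0, 0, 0, 0, 0],
])

```text
clock: 2.1
tool_pos: [0.5675, -0.0496, 0.2791]
orientation: [179.9, 0.1, -16.4]
force: [-0.5, 0.5, -0.5]
opening: 0.0877
gripper_force: 0.0
```

Run:
```python
from plant import *
import cv2,numpy as np
o=get_obs();print(o["clock"],o["tool_pos"],o["orientation"],o["joint_pos"])
n="wrist";m=camera_model(n);p,d=snapshot(n);cv2.imwrite(f"pics/{n}0.png",p);np.savez(f"pics/{n}0.npz",p=p,d=d,W=m["world_to_cam"],k=[m[q] for q in("fx","fy","cx","cy")])
```

```text
2.1 [ 0.56748131 -0.04963602  0.27908087] [ 1.79937989e+02  8.26215521e-02 -1.63971352e+01] [ 1.46841143e+01  9.54111261e+00 -9.85912386e+00  1.10768544e-02
 -7.07025371e+01  5.89151252e+01]
```

View pics/wrist0.png

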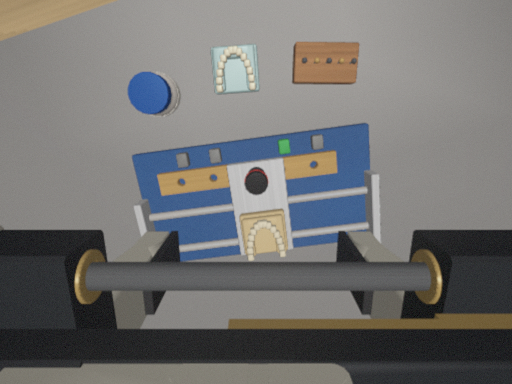

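The wrist view shows grey markers at (182,160), (215,156) and (318,142), and the green one at (284,146). Strip holes are at (181,182), (213,178) and (314,165), and the knob is at (256,183). I'll measure these precisely.

```bash
cat > m.py <<'E'
from h import *
import sys
z=np.load("pics/wrist0.npz");W,k=z["W"],z["k"];p,d,X=load("wrist0")
Wi=np.linalg.inv(W)
def ray(u,v,h):
    c=Wi[:3,:3]@np.array([(u-k[2])/k[0],(v-k[3])/k[1],1]);o=Wi[:3,3];return (o+c*(h-o[2])/c[2])[:2]
g=cv2.cvtColor(p,cv2.COLOR_BGR2GRAY).astype(float);hsv=cv2.cvtColor(p,cv2.COLOR_BGR2HSV)
def cen(u,v,w):
    # weighted centroid, w: nonneg weight image
    for _ in range(3):
        a,b=int(round(v)),int(round(u));s=w[a-6:a+7,b-6:b+7];yy,xx=np.mgrid[a-6:a+7,b-6:b+7];u,v=(s*xx).sum()/s.sum(),(s*yy).sum()/s.sum()
    return u,v
brass=(hsv[...,0]>8)&(hsv[...,0]<25)&(hsv[...,1]>120)
dk=np.clip(85-g,0,None)*1.0
rest=[(p[...,2].astype(float))]
mk=[]
for u,v in((182,160),(215,156),(284,146),(318,142)):
    wt=((X[...,2]>.025)&(X[...,2]<.04)&~brass).astype(float)
    wt[v+8:]=0
    c=cen(u,v,wt);mk.append(ray(*c,.030));print("mark",c,mk[-1],X[int(c[1]),int(c[0])])
mk=np.array(mk)
e=np.array([86,44,-44,-86])/1e3
# fit rigid: mk = B + R(yaw)(.066,e)
s=(e[:,None]*(mk-mk.mean(0))).sum(0)/(e**2).sum();print("scale",np.linalg.norm(s));ey=s/np.linalg.norm(s);ex=np.array([ey[1],-ey[0]])
yaw=np.degrees(np.arctan2(ex[1],ex[0]));B=mk.mean(0)-.066*ex;print("yaw",yaw,"B",B)
for u,v in((181,182),(213,178),(314,165)):
    q=g[v-6:v+7,u-6:u+7]
    wt=np.clip(np.median(q)-15-g,0,None);wt[:v-5]=0;wt[v+6:]=0
    c=cen(u,v,wt);r=ray(*c,.028)-B;print("hole",c,r@ex*1e3,r@ey*1e3)
kt=(X[...,2]>.087)&(X[...,2]<.1)&(g<60);kt[:160]=0;kt[200:]=0
vv,uu=np.nonzero(kt);print("knob n",len(uu));K=ray(uu.mean(),vv.mean(),.092);r=K-B;print("knob",K,r@ex*1e3,r@ey*1e3,X[kt].mean(0))
br=brass&(abs(X[...,2]-.028)<.006);br[:140]=0;br[200:]=0;P=(X[br][:,:2]-B);print("strip x",np.percentile(P@ex,[1,99]),"y",np.percentile(P@ey,[0.3,99.7]))
cv2.imwrite("pics/crop.png",cv2.resize(p[120:220,130:380],None,fx=3.2,fy=3.2,interpolation=cv2.INTER_CUBIC))
E
python3 m.py
```

```text
mark (np.float64(181.93197278911563), np.float64(160.08163265306123)) [0.60585926 0.03988173] [0.60638125 0.04065165 0.03113563]
mark (np.float64(214.45578231292518), np.float64(155.96598639455783)) [ 0.59920081 -0.00117449] [ 0.60044232 -0.00087773  0.02923282]
mark (np.float64(283.4791666666667), np.float64(146.07638888888889)) [ 0.58661335 -0.08768843] [ 0.58699257 -0.0870985   0.0309077 ]
mark (np.float64(316.682119205298), np.float64(141.86754966887418)) [ 0.57998002 -0.12861247] [ 0.58145378 -0.12784389  0.03135059]
scale 0.9915891807196012
yaw -8.637602334532296 B [ 0.52766193 -0.03448626]
hole (np.float64(180.89108280254777), np.float64(181.59490445859873)) 38.60356865150553 92.77262878553331
hole (np.float64(212.8929682638457), np.float64(177.4144368388301)) 38.453371447269824 50.78232764190405
hole (np.float64(313.5174291938998), np.float64(164.2342047930283)) 38.03391364030247 -79.19931048498418
knob n 251
knob [ 0.56390623 -0.0453551 ] 37.46554549874409 -5.302243578817202 [ 0.56384923 -0.04533839  0.09183241]
strip x [0.02549988 0.05170882] y [-0.10597932  0.12030561]
```

View pics/crop.png

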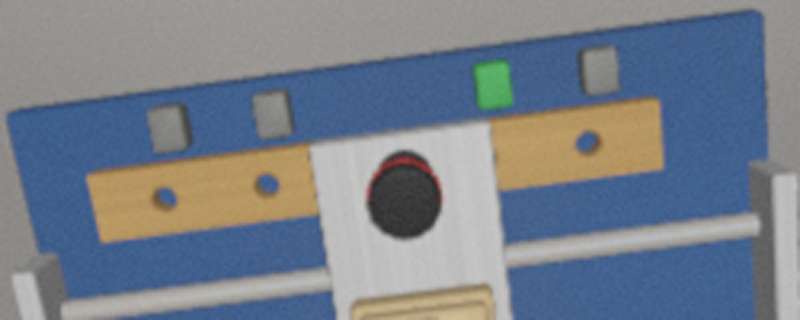

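Request:
play_rows([
  [-0.0045, 0.0054, -0.03, 0, 0, 0.0433],
  [0, 0, -0.045, 0, 0, 0],
  [0, 0, -0.05, 0, 0, 0],
  [0, 0, -0.05, 0, 0, 0],
  [0, 0, -0.04, 0, 0, 0],
  [0, 0, -0.021, 0, 0, 0],
  [0, 0, -0.01, 0, 0, 0],
  [0, 0, 0, 0, 0, 0],
  [0, 0, 0, 0, 0, 0],
], gripper=1)

```text
clock: 3.05
tool_pos: [0.5638, -0.0423, 0.0843]
orientation: [-180.0, -0.1, -8.4]
force: [0.1, -0.4, 1.1]
opening: 0.0878
gripper_force: 0.0
```

Request:
play_rows([
  [0, -0.0038, -0.005, 0, 0, 0],
  [0, 0, 0, 0, 0, 0],
  [0, 0, 0, 0, 0, 0],
  [0, 0, 0, 0, 0, 0],
  [0, 0, 0, 0, 0, 0],
], gripper=-0.3)

```text
clock: 3.55
tool_pos: [0.5634, -0.0459, 0.0796]
orientation: [-180.0, -0.0, -8.4]
force: [-0.2, 0.2, -0.2]
opening: 0.053
gripper_force: 0.0
```

Run:
```python
from plant import *
import cv2,numpy as np
for i in range(1):
    p,d=snapshot("side");m=camera_model("side");cv2.imwrite("pics/s1.png",cv2.resize(p[180:330,170:330],None,fx=4,fy=4,interpolation=cv2.INTER_CUBIC))
o=get_obs();print(o["tool_pos"],o["force"],o["opening"])
```

```text
[ 0.56332239 -0.04585636  0.07945958] [0.02069756 0.98899734 0.18009997] 0.049403958924026985
```

View pics/s1.png

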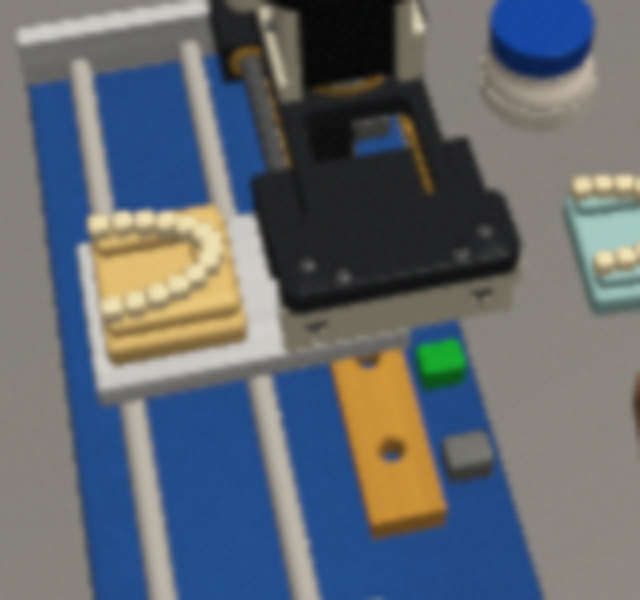

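The crop shows the fingers around the knob and the target hole half hidden at the carriage edge, at (368,358). It sits on the +y side of the green block. I'll close the gripper in two stages.

Request:
play_rows([
  [0, 0, 0, 0, 0, 0],
  [0, 0, 0, 0, 0, 0],
  [0, 0, 0, 0, 0, 0],
], gripper=-0.3)

```text
clock: 3.9
tool_pos: [0.5632, -0.0459, 0.0793]
orientation: [180.0, 0.0, -8.4]
force: [0.5, -1.0, 0.2]
opening: 0.0316
gripper_force: 0.0
```

Request:
play_rows([
  [0, 0, 0, 0, 0, 0],
  [0, 0, 0, 0, 0, 0],
  [0, 0, 0, 0, 0, 0],
  [0, 0, 0, 0, 0, 0],
], gripper=-1)

```text
clock: 4.3
tool_pos: [0.5632, -0.0461, 0.0793]
orientation: [180.0, 0.0, -8.4]
force: [-0.4, -2.8, -0.4]
opening: 0.0256
gripper_force: 30.0
```

Request:
play_rows([
  [0, 0, 0.004, 0, 0, 0],
  [0, 0, 0.004, 0, 0, 0],
  [0, 0, 0.004, 0, 0, 0],
  [0, 0, 0.005, 0, 0, 0],
  [0, 0, 0, 0, 0, 0],
  [0, 0, 0, 0, 0, 0],
])

```text
clock: 4.9
tool_pos: [0.5631, -0.0461, 0.0922]
orientation: [180.0, 0.0, -8.4]
force: [4.1, -4.5, -9.0]
opening: 0.0258
gripper_force: 30.0
```

Request:
play_rows([
  [-0.0007, -0.0048, 0, 0, 0, 0],
  [-0.0007, -0.0048, 0, 0, 0, 0],
  [-0.0007, -0.0048, 0, 0, 0, 0],
  [-0.0007, -0.0048, 0, 0, 0, 0],
  [-0.0007, -0.0048, 0, 0, 0, 0],
  [-0.0007, -0.0048, 0, 0, 0, 0],
  [-0.0007, -0.0048, 0, 0, 0, 0],
  [0, 0, 0, 0, 0, 0],
  [0, 0, 0, 0, 0, 0],
])

```text
clock: 5.8
tool_pos: [0.5592, -0.0719, 0.0922]
orientation: [-179.9, 0.0, -8.4]
force: [1.5, 3.8, -9.1]
opening: 0.0259
gripper_force: 30.0
```

Request:
play_rows([
  [0, 0, -0.002, 0, 0, 0],
  [0, 0, -0.0015, 0, 0, 0],
  [0, 0, 0, 0, 0, 0],
  [0, 0, 0, 0, 0, 0],
])

```text
clock: 6.2
tool_pos: [0.5591, -0.0719, 0.0895]
orientation: [-180.0, 0.0, -8.4]
force: [2.7, 4.6, -9.0]
opening: 0.0254
gripper_force: 30.0
```

Request:
play_rows([
  [0, 0, -0.0008, 0, 0, 0],
  [0, 0, 0, 0, 0, 0],
  [0, 0, 0, 0, 0, 0],
])

```text
clock: 6.5
tool_pos: [0.5592, -0.0719, 0.0891]
orientation: [-180.0, 0.0, -8.4]
force: [1.5, 6.2, -6.9]
opening: 0.0252
gripper_force: 30.0
```

Request:
play_rows([
  [-0.0002, -0.0012, 0, 0, 0, 0],
  [-0.0002, -0.0012, 0, 0, 0, 0],
  [-0.0002, -0.0012, -0.0003, 0, 0, 0],
  [0, 0, 0, 0, 0, 0],
  [0, 0, 0, 0, 0, 0],
])

```text
clock: 7.0
tool_pos: [0.5587, -0.0748, 0.0888]
orientation: [-179.9, 0.0, -8.4]
force: [1.5, 4.6, -8.1]
opening: 0.0251
gripper_force: 30.0
```

Request:
play_rows([
  [-0.0002, -0.0012, 0, 0, 0, 0],
  [0, 0, 0, 0, 0, 0],
  [0, 0, 0, 0, 0, 0],
])

```text
clock: 7.3
tool_pos: [0.5586, -0.0757, 0.0888]
orientation: [-179.9, 0.0, -8.4]
force: [3.0, 5.3, -8.6]
opening: 0.0256
gripper_force: 30.0
```

Request:
play_rows([
  [-0.0002, -0.0012, 0, 0, 0, 0],
  [0, 0, 0, 0, 0, 0],
  [0, 0, 0, 0, 0, 0],
])

```text
clock: 7.6
tool_pos: [0.5584, -0.0767, 0.0888]
orientation: [-179.9, 0.0, -8.4]
force: [1.7, 4.9, -7.7]
opening: 0.0255
gripper_force: 30.0
```

Request:
play_rows([
  [0, 0, -0.001, 0, 0, 0],
  [0, 0, -0.001, 0, 0, 0],
  [0, 0, 0, 0, 0, 0],
  [0, 0, 0, 0, 0, 0],
])

```text
clock: 8.0
tool_pos: [0.5585, -0.0767, 0.0872]
orientation: [-179.9, 0.0, -8.4]
force: [2.7, 5.2, -8.4]
opening: 0.0254
gripper_force: 30.0
```

Request:
play_rows([
  [0, 0, -0.001, 0, 0, 0],
  [0, 0, -0.001, 0, 0, 0],
  [0, 0, 0, 0, 0, 0],
  [0, 0, 0, 0, 0, 0],
])

```text
clock: 8.4
tool_pos: [0.5584, -0.0767, 0.0856]
orientation: [-180.0, 0.0, -8.4]
force: [2.3, 4.6, -7.9]
opening: 0.0253
gripper_force: 30.0
```

Request:
play_rows([
  [0, 0, -0.001, 0, 0, 0],
  [0, 0, -0.001, 0, 0, 0],
  [0, 0, -0.001, 0, 0, 0],
  [0, 0, 0, 0, 0, 0],
  [0, 0, 0, 0, 0, 0],
])

```text
clock: 8.9
tool_pos: [0.5584, -0.077, 0.0833]
orientation: [-180.0, 0.0, -8.4]
force: [1.8, 4.5, -7.7]
opening: 0.0252
gripper_force: 30.0
```

Request:
play_rows([
  [0, 0, -0.0012, 0, 0, 0],
  [0, 0, -0.0012, 0, 0, 0],
  [0, 0, -0.0012, 0, 0, 0],
  [0, 0, -0.0012, 0, 0, 0],
  [0, 0, 0, 0, 0, 0],
  [0, 0, 0, 0, 0, 0],
])

```text
clock: 9.5
tool_pos: [0.5584, -0.077, 0.0796]
orientation: [-180.0, 0.0, -8.4]
force: [0.9, 5.0, -6.5]
opening: 0.0251
gripper_force: 30.0
```

Request:
play_rows([
  [0, 0, -0.0004, 0, 0, 0],
  [0, 0, 0, 0, 0, 0],
  [0, 0, 0, 0, 0, 0],
])

```text
clock: 9.8
tool_pos: [0.5584, -0.077, 0.0794]
orientation: [-180.0, 0.0, -8.4]
force: [0.3, 5.1, -5.8]
opening: 0.025
gripper_force: 30.0
```

Request:
play_rows([
  [0, 0, 0, 0, 0, 0],
  [0, 0, 0, 0, 0, 0],
  [0, 0, 0, 0, 0, 0],
  [0, 0, 0, 0, 0, 0],
  [0, 0, 0, 0, 0, 0],
], gripper=0.3)

```text
clock: 10.3
tool_pos: [0.5586, -0.0777, 0.0797]
orientation: [180.0, -0.0, -8.4]
force: [0.6, -0.3, 0.4]
opening: 0.0554
gripper_force: 0.0
```

Request:
play_rows([
  [0, 0, 0.01, 0, 0, 0],
  [0, 0, 0.025, 0, 0, 0],
  [0, 0, 0.045, 0, 0, 0],
  [0, 0, 0.05, 0, 0, 0],
  [0, 0, 0.05, 0, 0, 0],
  [0, 0, 0.05, 0, 0, 0],
  [0, 0, 0.02, 0, 0, 0],
  [0, 0, 0, 0, 0, 0],
  [0, 0, 0, 0, 0, 0],
])

```text
clock: 11.2
tool_pos: [0.5582, -0.0775, 0.2798]
orientation: [-180.0, -0.0, -8.4]
force: [0.1, -0.1, -1.3]
opening: 0.0564
gripper_force: 0.0
```

Run:
```python
from plant import *
import cv2,numpy as np
n="wrist";m=camera_model(n);p,d=snapshot(n);np.savez(f"pics/{n}1.npz",p=p,d=d,W=m["world_to_cam"],k=[m[q] for q in("fx","fy","cx","cy")])
cv2.imwrite("pics/w1.png",p)
from h import load
p,d,X=load("wrist1");g=p.max(-1)
k=(X[...,2]>.085)&(X[...,2]<.115)&(g<70)&(np.linalg.norm(X[...,:2]-[.5585,-.0765],axis=-1)<.02);print(k.sum(),X[k].mean(0),np.median(X[k][:,2]))
print(get_obs()["force"],get_obs()["opening"])
```

```text
307 [ 0.55968632 -0.07574123  0.0918392 ] 0.0920245424855794
[ 0.3186318   0.22275908 -1.23393716] 0.05677893568770604
```

View pics/w1.png

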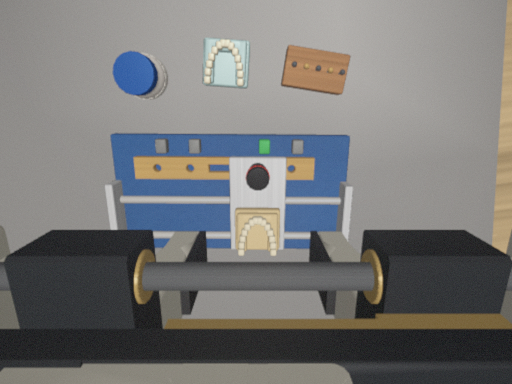

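The wrist view shows the knob at (258,178), beside the green marker at (265,147) allowing for the strip's shift. Its top reads 92 mm, the same as when the plunger was home at the start. The other things on the bench look undisturbed.

```bash
python3 -c "
from plant import *
print(close_job())"
```

```text
the job is handed in; nothing more can be done
None
```

The carriage is at the green-marker station with the plunger fully home in its hole, the knob released and the arm clear; I handed the job in at about 11 s.

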